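# Hang the washed vial carousel under the extraction hood

## Robot

A 6-joint arm with a two-finger parallel gripper is mounted at the origin on the work surface. World frame = base frame: x ahead of the robot, y to its left, z up, the work surface at z = 0. Lengths are in mm, angles in rad, forces in N, time in s.
With the tool pointing down it reaches from about 400 to 925 mm from the base axis. Payload 12.5 kg.
Tool frame: the origin (TCP) lies at the very end of the fingers, on their centre line; the grasp point (between the pads) lies env.hold_point_z behind it (env.hold_point_z is the distance from the TCP to the grasp point, in mm); y points along the fingers, z is the direction in which the jaws open and shut, and the axes are right-handed (so a half turn about y gives the same grasp; the last joint's range is limited). The gripper opens to 95 mm and grips with 3 to 60 N. Pads are 20 mm wide; open, the fingers measure 119 mm over their backs; the gripper's body (75 mm by 180 mm) begins 59 mm behind the grasp point.
Start: joints at [-1.314, 0.491, 1.559, -0, 1.092, -0.106], TCP at [221.832, -584.326, 214.661] pointing down, gripper open.
Joint ranges: [-3.1, 3.1], [-0.84, 2.19], [0.05, 2.79], [-1.13, 4.28], [0.06, 2.93], [-2.69, 2.69]. Speed limits (rad/s): [2.22, 2.22, 2.79, 3.14, 3.14, 3.14].

## Interface

Orientations are given as [roll, pitch, yaw] about the fixed x, y, z axes, in that order (R = Rz(yaw) Ry(pitch) Rx(roll)).
In Python, from cell import env gives the robot as it stands.
- The arm moves only by the shell command python3 -m inch 'ROWS'. ROWS is JSON, one flat list of numbers, 7 for each row, row after row: the shift along the tool's x, y, z in m, then the turn, a rotation vector about the tool's x, y, z in degrees, then the closure, from -1 (fully open) to 1 (shut). In form: [tx, ty, tz, ax, ay, az, hand, tx, ty, tz, ax, ay, az, hand, ...]. A call has 1 to 10 rows; each row shifts and turns the commanded pose from where the row before left it, along the tool's axes as they then stand; what a row does not reach is not made up. A row lasts 1/10 s, in which the tool goes at most 50 mm and 8.59 degrees, less where a joint would pass 70% of its speed; a pose out of reach is approached as far as the arm can. A call is refused whole if a number of a shift passes 0.05 or a number of a turn 8.59, either way. A call with a gripper value outside its range is refused whole. The fingers move at their own pace and stop on an object; the grip force is fixed at half the most. Time passes only in rows, so rows that do not move let the fingers close. It gives the time, the measured TCP pose, the force and the opening at its end, in the units of the state.
- env.state(): the state, without advancing time (a new reading comes with each control period).
- env.read_camera(name): name is "side" or "top" or "wrist"; returns a dict with "pixels" (384x512x3 uint8, blue, green, red), "depth" (384x512 float32, mm along the optical axis (not along the pixel's ray), 0 where there is no reading), "mtx" (3x3 intrinsics, pixels), "R" (3x3) and "t" (3): a world point X has camera coordinates R X + t. Camera axes: x right, y down, z forward; pixel columns grow to the right and rows downward; lengths in mm; the calibration is good to about 2 mm. A picture is of the moment at which its call begins.
- env.job_done(): hands the job in, once; it reports no verdict.
The state is a dict: "t": time; "joints": joint angles; "qvel": joint speeds; "tau": joint torques, N m; "eef_pos": TCP position; "tcp_rot": TCP orientation; "ft_force": force on the tool from outside, world axes, zero at the start; "moment": the same for the moment, N m; "opening": opening from 0.0 (shut) to 1.0 (fully open).
Only numpy, scipy, OpenCV 4.12 (cv2) and the standard library are available. Lean on these libraries where they do the work, as an engineer would, in place of code of your own. Each camera call takes 0.05 s, during which the arm holds its last target.

## Task

The large vial carousel has just been washed with solvent: lift it by its rim out of the wire rack and hang it gently by the rim on the hook of the extraction stand, hanging free and still, without bumping the clear hood above it. So that it dries, also turn the fan dial on the controller to step 3 (three clicks past off); leave the small carousel and everything else where it is.

Things in the scene. Friction and masses are not known exactly. Their poses are not given: they have to be found in the camera images.
- carousel: large vial carousel: aluminium wheel, outside diameter 180 mm, inside 144, rim 22 mm thick along the axle, 18 deep; three spokes 11 mm wide, 30 mm hub; 0.24 kg; faces alike. Origin at its centre, x along the axle. At the start it stands in a rack slot, y level, z up, up to 3 degrees loose; from z towards +y the spokes lie at 78, 198 and -42 degrees
- small_carousel: small vial carousel, same make, outside diameter 130 mm, rim 22 mm thick, standing in the other slot of the rack, 90 mm from the large one; origin at its centre, x along the axle. It stays where it is
- rack: fixed steel wire rack, 200 x 186 mm; origin on the bench under its middle. Two slots at -45 and +45 mm along its x axis; a carousel stands in each, axle along the rack's x, between guide wires 100 mm high. The large carousel's centre is then 105 mm above the bench and its top 195 mm
- stand: fixed extraction stand; origin on the bench below the hook's seat, z up. Base plate 240 x 385 mm; 30 mm high drip tray under the hook; the hook is carried by a 16 mm upright, 342 mm high, at x = +105 mm; a 62 mm white duct rises at x = +55, y = +215 mm, bends over between 585 and 650 mm height and comes down to the hood
- hook (a point): seat of the J-hook, upper side of its 10 mm rod, 267 mm above the bench; axes as the stand. The seat is level from x = -20 to +22 mm; the tip, towards -x, turns up and ends at x = -42, 19 mm above the seat; behind, the rod climbs 43 mm by x = +98. A rim goes over the tip in +x, axle along x, then down; seated, the large carousel's centre hangs 72 mm below this point
- hood: clear dome hood, 150 mm across, 82 tall, fixed right above the hook; origin at the centre of its mouth, 440 mm above the bench, 173 above the hook's seat. No room there for an upright gripper: hold the carousel by the side of its rim, tool leaning 30 to 45 degrees in the wheel's plane, best towards the stand's -y, away from the duct. Not to be bumped
- controller: fixed fan controller, grey box 125 x 120 mm, 62 high, black top with the dial; origin on the bench below the dial's axis. Six marks 30 degrees apart around the dial: a small ring (off) at +75 degrees from the box's x axis (counter-clockwise from above), then clockwise five growing white bars for steps 1 to 5; step 3 is at -15 degrees
- dial (a joint): dial angle in rad, growing clockwise seen from above: 0 is off, each click 0.5236 (30 degrees), step 3 is 1.571, end stop at step 5 (2.618). A spring detent (about 0.05 N m) pulls it to the nearest mark. It starts at off or step 1
- dial_grip (a point): grip point of the dial on its vertical axis, 26 mm above the box (88 above the bench). Black plastic bar grip 50 mm long, 14 wide, 8 to 38 mm above the box, on a 54 mm disc; the point's x axis runs along the bar to its pointer end (white line)
- amber_bottle: amber glass bottle, 66 mm across, 125 mm tall; origin at the centre of its underside. Leave it alone
- beaker: glass beaker, 64 mm across, 75 mm tall; origin at the centre of its underside. Leave it alone
- vial_box: cardboard vial box with a white lid, 128 x 88 x 52 mm; origin at the centre of its underside. Leave it alone
- spanner: steel spanner lying flat, 160 mm long, 20 mm high; origin under its middle. Leave it alone
- jar: glass jar with a white cap, 60 mm across, 75 mm tall; origin at the centre of its underside. Leave it alone
- vial_rack: white vial block with six vials, 110 x 70 mm, 40 mm tall; origin at the centre of its underside. Leave it alone
Things that resemble listed ones, but are neither listed nor needed, are in the scene too. Several things have the shape of the controller; the one meant has the colours described above. Leave any purple look-alike of the carousel alone.

How it is judged (in metres and radians):
At the end, for the whole second after the job is handed in: The large carousel hangs at rest by its rim in the hook's seat, carried by the stand (centre within 25 mm along and 30 mm across the hook, 60 to 85 mm below the seat; under 0.04 m/s and 0.5 rad/s); the dial rests at step 3 within 0.15 rad; the small carousel is within 30 mm of its start (x of carousel in the frame of hook between -0.025 and 0.025 m and y of carousel in the frame of hook between -0.03 and 0.03 m and z of carousel in the frame of hook between -0.085 and -0.06 m and contact force between carousel and stand above 0.5 N and linear speed of carousel below 0.04 m/s and angular speed of carousel below 0.5 rad/s and value of joint dial between 1.4208 and 1.7208 rad and velocity of joint dial between -0.1 and 0.1 rad/s and distance of small_carousel from where it was at the start of the episode below 0.03 m); the robot touches nothing.
It fails at once if the hood is pushed with more than 10 N by the robot or the carousel (contact force between hood and the arm above 10 N or contact force between hood and the fingers above 10 N or contact force between hood and carousel above 10 N).
It fails at once if the carousel hits the stand or its hook with more than 60 N (contact force between carousel and stand above 60 N).
It fails at once if the small carousel is displaced by more than 30 mm (distance of small_carousel from where it was at the start of the episode above 0.03 m).
It fails at once if another loose thing on the bench is displaced by more than 40 mm (distance of any of amber_bottle, beaker, vial_box, spanner, jar, vial_rack from where it was at the start of the episode above 0.04 m).
It also fails if it takes over 61 s, if anything falls off the work surface, if the arm or the gripper's body presses on something with over 40 N, if the wrist force passes 120 N, or if a joint passes its speed limit or range.

## Working session

There is one attempt and no reset: what is moved stays moved. The work goes in short steps, Python scripts to look and compute and a shell command to move; the robot and the scene stay as the last step left them, time stands still between calls to the robot, and variables do not carry over. Pictures are saved under pics/ and viewed, and the job is handed in when it is done.

```bash
ls; mkdir -p pics; python3 - <<'E'
from cell import env
import cv2,numpy as np,pickle
print(env.state(), env.hold_point_z)
for n in("side","top","wrist"):
    c=env.read_camera(n); cv2.imwrite(f"pics/{n}0.png",c["pixels"]); pickle.dump(c,open(f"pics/{n}0.pkl","wb"))
    print(n,c["mtx"].tolist(),(-c["R"].T@c["t"]).round(1).tolist(),c["R"].round(3).tolist())
E
```

```text
pics
{'t': 0.0, 'joints': array([-1.31363314e+00,  4.91546215e-01,  1.55946480e+00, -1.52019309e-05,
        1.09173035e+00, -1.05598476e-01]), 'qvel': array([-0.00011343, -0.0007347 ,  0.00126427,  0.00074963, -0.00099473,
        0.00021925]), 'tau': array([ 1.12016824e-03, -6.12633133e+01, -2.58177781e+01,  6.92712050e-02,
        4.82102868e-02, -1.10771666e-04]), 'eef_pos': array([ 221.73800964, -584.06481107,  214.06476598]), 'tcp_rot': array([-1.57194006e+00,  1.07668898e-04, -2.77882404e+00]), 'ft_force': array([ 0.43069401, -0.30813441,  0.97436079]), 'moment': array([ 0.00107306,  0.00294902, -0.05779393]), 'opening': 0.9978860145442816} 18.8
side [[496.90523596196743, 0.0, 252.61482898099652], [0.0, 496.90523596196743, 196.2800986478731], [0.0, 0.0, 1.0]] [-209.0, 950.3, 1314.7] [[-0.825, -0.566, -0.016], [-0.346, 0.526, -0.777], [0.448, -0.635, -0.63]]
top [[471.58512225389615, 0.0, 263.08748646273233], [0.0, 471.58512225389615, 187.57661634958737], [0.0, 0.0, 1.0]] [289.3, -141.6, 1612.1] [[-0.015, -1.0, -0.018], [-0.981, 0.018, -0.191], [0.192, 0.015, -0.981]]
wrist [[335.7315175521587, 0.0, 266.7405011624571], [0.0, 335.7315175521587, 192.9539397252661], [0.0, 0.0, 1.0]] [292.7, -557.4, 383.3] [[0.354, -0.935, -0.001], [-0.901, -0.341, 0.268], [-0.251, -0.094, -0.963]]
```

View pics/side0.png

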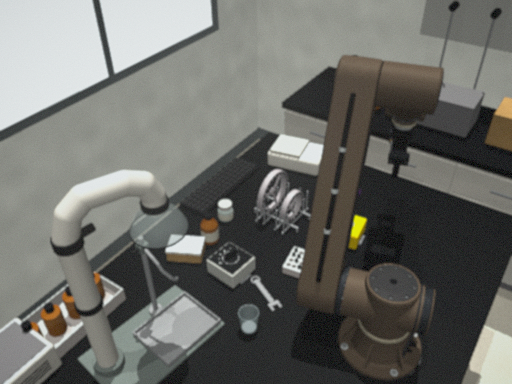

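View pics/top0.png

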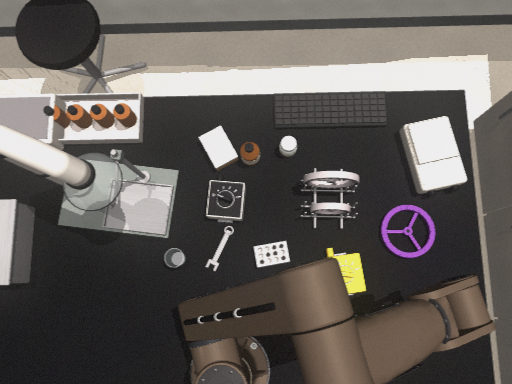

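View pics/wrist0.png

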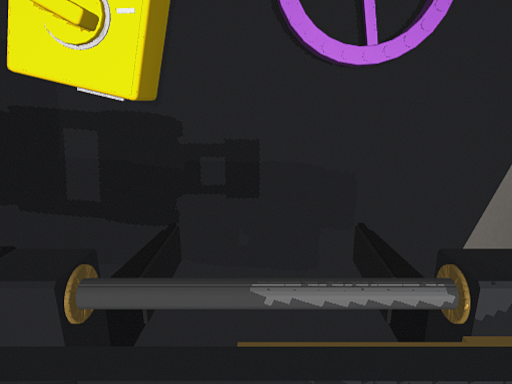

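The side view shows the rack with two wheels at (272,190) and (292,205), the stand and hood on the left at (160,225), and the controller at (232,262). In the top view the wheels are at (330,180) and (330,209), the stand is at (120,195), and the controller candidates are the grey and black box at (226,200) and the yellow box at (347,272). The grey one fits the description. The purple wheel at (408,231) is a look-alike, so I'll leave it alone.

```bash
cat > h.py <<'E'
import cv2,numpy as np,pickle
def load(n): return pickle.load(open(f"pics/{n}.pkl","rb"))
def ray(c,u,v):
    d=c["R"].T@np.linalg.inv(c["mtx"])@np.array([u,v,1.]); return -c["R"].T@c["t"],d
def onz(c,u,v,z):
    o,d=ray(c,u,v); return o+d*(z-o[2])/d[2]
def cloud(c):
    h,w=c["depth"].shape; u,v=np.meshgrid(np.arange(w),np.arange(h))
    p=np.stack([u,v,np.ones_like(u)],-1)@np.linalg.inv(c["mtx"]).T*c["depth"][...,None]
    return (p-c["t"])@c["R"]
def proj(c,X):
    p=c["mtx"]@(c["R"]@np.asarray(X,float)+c["t"]); return p[:2]/p[2]
def crop(c,x0,y0,x1,y1,s,fn):
    cv2.imwrite(fn,cv2.resize(c["pixels"][y0:y1,x0:x1],None,fx=s,fy=s,interpolation=cv2.INTER_CUBIC))
E
python3 - <<'E'
from h import *
c=load("top0"); s=load("side0")
crop(c,190,160,370,290,4,"pics/topc.png")
crop(c,50,130,200,250,5,"pics/tops.png")
crop(s,180,150,330,320,3.5,"pics/sidec.png")
crop(s,40,160,240,384,2.6,"pics/sides.png")
for n,cc in(("top",c),("side",s)):
    P=cloud(cc); print(n,[P[k].round(0).tolist() for k in ([(180,330),(209,330),(200,226)] if n=="top" else [(190,272),(205,292),(262,232)])])
E
```

```text
top [[603.0, -336.0, 113.0], [505.0, -329.0, 133.0], [547.0, 4.0, 93.0]]
side [[602.0, -333.0, 116.0], [508.0, -328.0, 86.0], [534.0, 27.0, 69.0]]
```

View pics/topc.png

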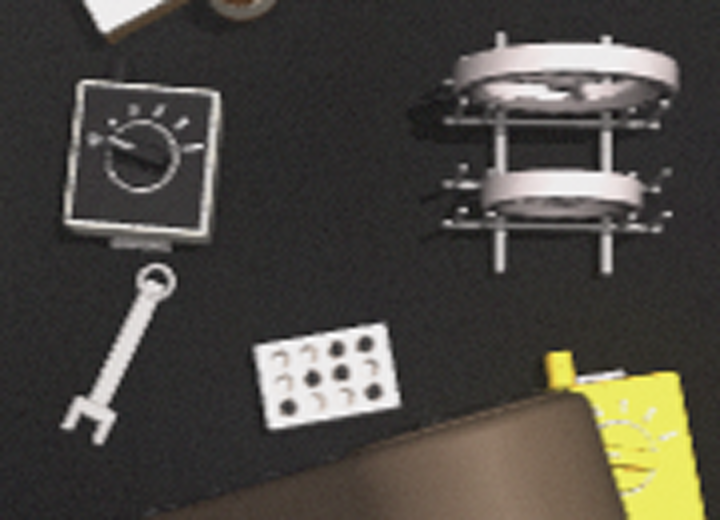

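View pics/tops.png

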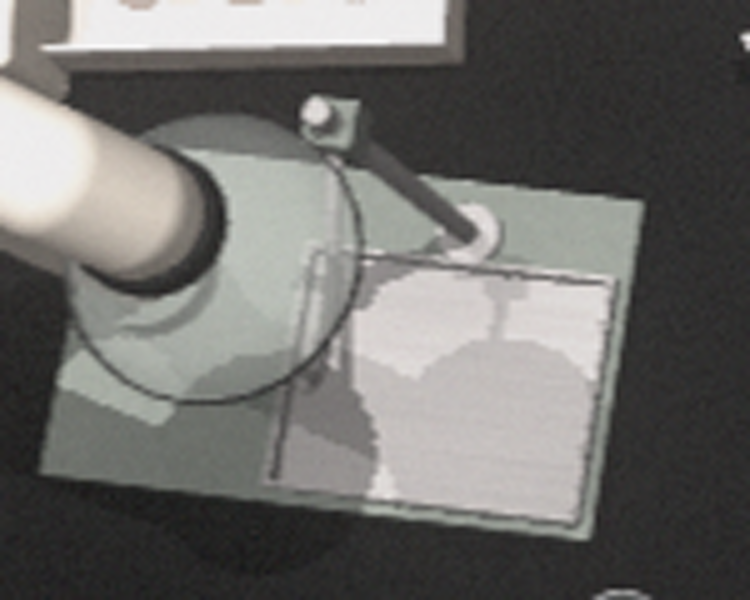

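View pics/sidec.png

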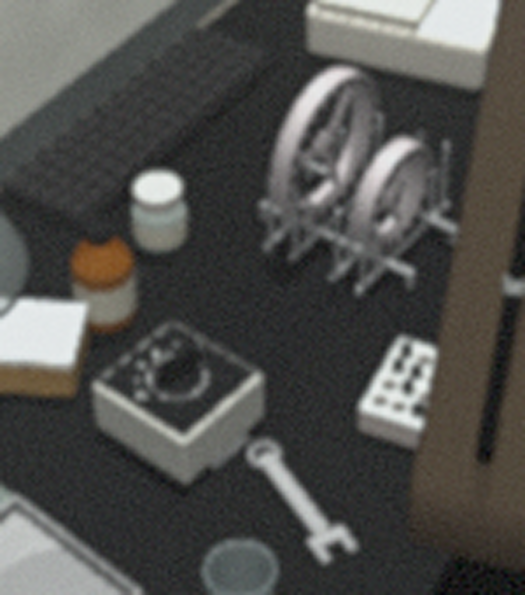

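View pics/sides.png

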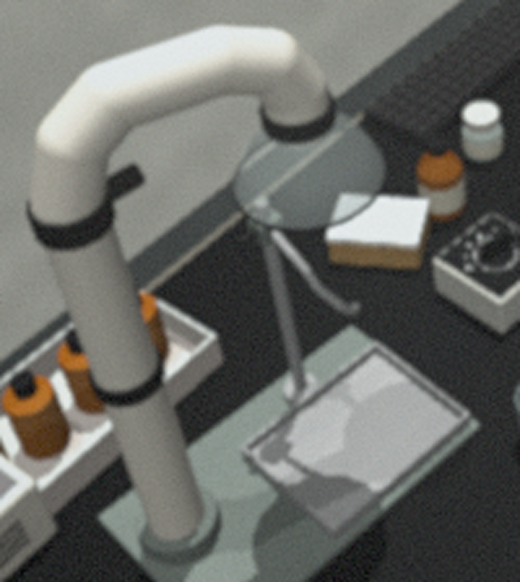

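The crop confirms the grey box with the black top (top view 226,200), ring mark at the left and bars growing clockwise. The pointer is near the ring, so it reads off. Next I'll measure.

```bash
python3 - <<'E'
from h import *
from cell import env
print([a for a in dir(env) if not a.startswith('_')])
c=load("top0"); s=load("side0")
P=cloud(c);Q=cloud(s)
# wheels & rack points
for nm,A in(("top",P),("side",Q)):
  for nme,x0,x1 in(("large",575,640),("small",490,530)):
    m=(A[...,0]>x0)&(A[...,0]<x1)&(A[...,1]>-440)&(A[...,1]<-220)&(A[...,2]>60)&(A[...,2]<215)
    X=A[m]; print(nm,nme,m.sum(),X.min(0).round(),X.max(0).round())
    hi=X[X[:,2]>X[:,2].max()-12]; print(hi.mean(0).round(1), len(hi))
def tri(a,b):
    (o1,d1),(o2,d2)=ray(c,*a),ray(s,*b)
    M=np.stack([d1,-d2],1); k=np.linalg.lstsq(M,o2-o1,rcond=None)[0]
    p,q=o1+k[0]*d1,o2+k[1]*d2; return ((p+q)/2).round(1),np.linalg.norm(p-q).round(1)
T=lambda u,v,f,x0,y0:((u+.5)/f-.5+x0,(v+.5)/f-.5+y0)
tt=lambda u,v:T(u,v,5,50,130); ss=lambda u,v:T(u,v,2.6,40,160)
print("tip",tri(tt(318,380),ss(352,308)))
print("upright base",onz(c,*tt(475,235),8),onz(s,*ss(298,388),8))
print("plate",[onz(c,*tt(*p),8).round().tolist() for p in((643,200),(590,540),(40,475))],[onz(s,*ss(*p),8).round().tolist() for p in((352,327),(478,425))])
print("tray",[onz(c,*tt(*p),30).round().tolist() for p in((617,280),(578,525),(270,482),(318,252))],[onz(s,*ss(*p),30).round().tolist() for p in((375,347),(470,413),(335,532),(245,455))])
for p in((320,110),(340,130)): print(tri(tt(*p),ss(262,210)))
E
```

```text
['IKError', 'hold_point_z', 'job_done', 'read_camera', 'state']
top large 639 [ 582. -427.   60.] [ 619. -251.  200.]
[ 604.6 -339.   193.1] 155
top small 361 [ 493. -421.   60.] [ 529. -252.  146.]
[ 515.6 -335.6  138.4] 119
side large 637 [ 578. -438.   60.] [ 627. -242.  198.]
[ 601.4 -335.2  191.1] 69
side small 380 [ 490. -425.   60.] [ 530. -245.  144.]
[ 513.8 -329.9  136.5] 54
tip (array([507.2, 314. , 271.3]), np.float64(2.4))
upright base [649.4603871  296.88231346   8.        ] [657.64267799 292.4995806    8.        ]
plate [[672.0, 179.0, 8.0], [435.0, 211.0, 8.0], [486.0, 592.0, 8.0]] [[667.0, 179.0, 8.0], [435.0, 211.0, 8.0]]
tray [[611.0, 192.0, 30.0], [443.0, 215.0, 30.0], [476.0, 425.0, 30.0], [635.0, 399.0, 30.0]] [[606.0, 201.0, 30.0], [443.0, 215.0, 30.0], [470.0, 428.0, 30.0], [627.0, 411.0, 30.0]]
(array([648.9, 297.8, 329.5]), np.float64(5.7))
(array([645.3, 292.4, 323.8]), np.float64(9.4))
```

```bash
python3 - <<'E'
from h import *
from scipy.optimize import least_squares
for n in("top0","side0"):
  c=load(n);A=cloud(c); g=c["pixels"].astype(int).min(-1)
  for nm,xc,R,zc in(("large",603,90,105),("small",514,65,80)):
    m=(abs(A[...,0]-xc)<22)&(abs(A[...,1]+337)<R+6)&(A[...,2]>zc+R*.3)&(A[...,2]<zc+R+12)
    X=A[m]; r=np.hypot(X[:,1]+337,X[:,2]-zc); Y=X[r>R-6]
    s=least_squares(lambda p:np.hypot(Y[:,1]-p[0],Y[:,2]-p[1])-R,[-337,zc],loss="soft_l1").x
    l=cv2.fitLine(Y[:,:2].astype(np.float32),cv2.DIST_HUBER,0,.01,.01).ravel()
    print(n,nm,len(Y),"yz",s.round(1),"x mean",Y[:,0].mean().round(1),np.percentile(Y[:,0],[5,95]).round(1),"line",l.round(3), "axle yaw deg",np.degrees(np.arctan2(-l[0]/l[1],1)).round(1))
E
```

```text
top0 large 388 yz [-340.3  104.7] x mean 604.6 [593.2 615.6] line [ 4.20000e-02  9.99000e-01  6.04717e+02 -3.35407e+02] axle yaw deg -2.4
top0 small 195 yz [-336.6   75.8] x mean 515.2 [504.7 525.8] line [ 3.30000e-02  9.99000e-01  5.15010e+02 -3.34742e+02] axle yaw deg -1.9
side0 large 156 yz [-338.2  103.3] x mean 602.7 [590.1 614.7] line [ 8.20000e-02  9.97000e-01  6.02200e+02 -3.13366e+02] axle yaw deg -4.7
side0 small 65 yz [-335.4   75.6] x mean 514.1 [504.2 523.1] line [ 6.00000e-03  1.00000e+00  5.15659e+02 -3.05759e+02] axle yaw deg -0.4
```

```bash
cat >> h.py <<'E'
from scipy.spatial.transform import Rotation as Ro
def pose(st): return np.array(st["eef_pos"],float),Ro.from_euler("xyz",st["tcp_rot"])
def target(grasp,lean_deg,yaw_deg,back=0,hz=18.8,tooly=None):
    """jaw axis = axle at yaw; tool leans lean_deg to axle-frame -y; pulled back along approach"""
    a=np.radians(yaw_deg); f=np.radians(lean_deg)
    z=np.array([np.cos(a),np.sin(a),0]); yh=np.array([-np.sin(a),np.cos(a),0])
    d=np.sin(f)*yh-np.cos(f)*np.array([0,0,1.])
    return np.asarray(grasp,float)+d*(hz-back),Ro.from_matrix(np.stack([np.cross(d,z),d,z],1))
def plan(p0,R0,p1,R1,n=None):
    w=(R0.inv()*R1).as_rotvec(degrees=True)
    if n is None: n=int(max(np.ceil(np.abs(w).max()/7.5),np.ceil(np.linalg.norm(p1-p0)/40),1))
    k=Ro.from_rotvec(w/n,degrees=True); S=sum((Ro.from_rotvec(w*i/n,degrees=True).as_matrix() for i in range(n)))
    t=np.linalg.solve(S,R0.inv().apply(p1-p0))
    p,R=p0.copy(),R0; path=[]
    for i in range(n): p=p+R.apply(t); R=R*k; path.append(p.round().tolist())
    print("n",n,"row",(t/1000).round(4).tolist(),(w/n).round(3).tolist()); return path
E
python3 - <<'E'
from h import *; from cell import env
p0,R0=pose(env.state())
c=np.array([604,-339.5,105]); a=np.radians(-2.5); yh=np.array([-np.sin(a),np.cos(a),0])
g=c+81*(-.707*yh+.707*np.array([0,0,1])); print(g)
p1,R1=target(g,45,-2.5,back=110); print(p1)
print(plan(p0,R0,p1,R1))
pm=np.array([350,-560,300.])
E
```

```text
[ 601.50204854 -396.71249451  162.267     ]
[ 598.68911545 -461.13925453  226.75513844]
n 10 row [-0.0349, 0.0096, 0.0222] [-2.61, -6.31, 3.967]
[[262.0, -593.0, 205.0], [304.0, -596.0, 197.0], [346.0, -594.0, 191.0], [388.0, -587.0, 187.0], [429.0, -576.0, 186.0], [468.0, -560.0, 188.0], [505.0, -540.0, 193.0], [540.0, -516.0, 201.0], [571.0, -490.0, 212.0], [599.0, -461.0, 227.0]]
```

```bash
python3 -m inch '[-0.035,0.0096,0.022,-2.6,-6.3,4,-1, -0.035,0.0096,0.022,-2.6,-6.3,4,-1, -0.035,0.0096,0.022,-2.6,-6.3,4,-1, -0.035,0.0096,0.022,-2.6,-6.3,4,-1, -0.035,0.0096,0.022,-2.6,-6.3,4,-1]'; python3 -c "
from cell import env;print(env.state()['joints'].round(3))"
```

```text
t: 0.65
eef_pos: [429.6, -574.7, 185.9]
tcp_rot: [-1.699, 0.396, -2.243]
ft_force: [-0.4, -0.3, -0.6]
opening: 0.999
[-1.131  0.772  1.152  0.291  1.521 -0.544]
```

```bash
python3 -m inch '[-0.035,0.0096,0.022,-2.6,-6.3,4,-1, -0.035,0.0096,0.022,-2.6,-6.3,4,-1, -0.035,0.0096,0.022,-2.6,-6.3,4,-1, -0.035,0.0096,0.022,-2.6,-6.3,4,-1, -0.035,0.0096,0.022,-2.6,-6.3,4,-1,0,0,0,0,0,0,-1]'; python3 - <<'E'
from h import *; from cell import env
print(env.state()['joints'].round(3))
for n in("wrist","side"):
    c=env.read_camera(n); cv2.imwrite(f"pics/{n}1.png",c["pixels"]); pickle.dump(c,open(f"pics/{n}1.pkl","wb"))
E
```

```text
t: 1.25
eef_pos: [601.3, -456.5, 228.0]
tcp_rot: [-1.563, 0.791, -1.603]
ft_force: [-0.6, -0.4, -0.9]
opening: 0.997
[-0.906  0.958  0.79   0.531  1.991 -0.801]
```

View pics/wrist1.png

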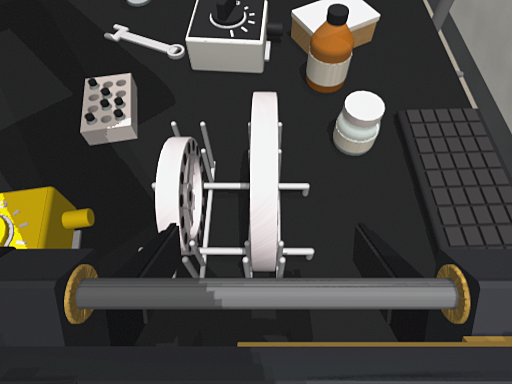

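View pics/side1.png

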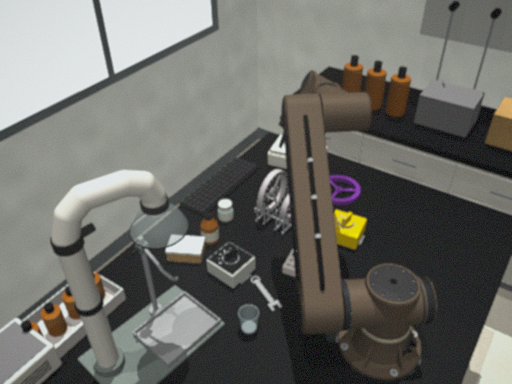

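The wrist view shows the large wheel at (264,180), centred between the fingers. The small wheel is at (180,200), outside the left finger at (155,260).

```bash
python3 - <<'E'
from h import *; from cell import env
A=cloud(load("wrist1"))
m=(abs(A[...,0]-604)<25)&(abs(A[...,1]+340)<92)&(A[...,2]>125)&(A[...,2]<205)
X=A[m]; r=np.hypot(X[:,1]+340,X[:,2]-105); Y=X[r>84]
l=cv2.fitLine(Y[:,:2].astype(np.float32),cv2.DIST_HUBER,0,.01,.01).ravel(); print(len(Y),Y[:,0].mean(),np.percentile(Y[:,0],[3,97]),l,np.degrees(np.arctan2(-l[0]/l[1],1)))
from scipy.optimize import least_squares
print(least_squares(lambda p:np.hypot(Y[:,1]-p[0],Y[:,2]-p[1])-90,[-337,105],loss="soft_l1").x)
print((Y[:,0]+(Y[:,1]+340)*0.04).mean())
p0,R0=pose(env.state())
c=np.array([604,-340,105]); yaw=-2.5;a=np.radians(yaw); yh=np.array([-np.sin(a),np.cos(a),0])
g=c+81*(-.707*yh+.707*np.array([0,0,1]))
p1,R1=target(g,45,yaw,back=0); print(p1); print(plan(p0,R0,p1,R1,5))
E
```

```text
4530 602.4718410192596 [591.49655904 613.50792235] [ 3.7340853e-02  9.9930257e-01  6.0265454e+02 -3.7675256e+02] -2.1399708
[-340.19878518  103.43767988]
601.0000383688301
[ 602.08190756 -383.93153959  148.97339251]
n 5 row [0.0004, 0.0218, 0.0001] [-0.037, 0.003, -0.033]
[[599.0, -444.0, 212.0], [600.0, -429.0, 196.0], [601.0, -414.0, 180.0], [601.0, -399.0, 165.0], [602.0, -384.0, 149.0]]
```

```bash
python3 -m inch '[0.0004,0.022,0,0,0,0,-1, 0.0004,0.022,0,0,0,0,-1, 0.0004,0.022,0,0,0,0,-1, 0.0004,0.022,0,0,0,0,-1, 0.0004,0.021,0,0,0,0,-1,0,0,0,0,0,0,-1]'; python3 -m inch '[0,0,0,0,0,0,1,0,0,0,0,0,0,1,0,0,0,0,0,0,1,0,0,0,0,0,0,1,0,0,0,0,0,0,1,0,0,0,0,0,0,1,0,0,0,0,0,0,1,0,0,0,0,0,0,1]'
```

```text
t: 1.95
eef_pos: [600.2, -383.7, 148.7]
tcp_rot: [-1.57, 0.79, -1.618]
ft_force: [0.0, -0.9, -0.8]
opening: 1.001
t: 2.75
eef_pos: [601.5, -384.4, 150.3]
tcp_rot: [-1.566, 0.788, -1.613]
ft_force: [-1.1, -0.1, -0.9]
opening: 0.383
```

```bash
python3 -m inch '[0,0,0,0,0,0,1,0,0,0,0,0,0,1,0,0,0,0,0,0,1,0,0,0,0,0,0,1,0,0,0,0,0,0,1,0,0,0,0,0,0,1]'; python3 - <<'E'
from h import *; from cell import env
c=env.read_camera("wrist"); cv2.imwrite("pics/wrist2.png",c["pixels"])
E
```

```text
t: 3.35
eef_pos: [601.5, -384.4, 150.3]
tcp_rot: [-1.566, 0.788, -1.613]
ft_force: [-0.9, 0.2, 0.1]
opening: 0.228
```

View pics/wrist2.png

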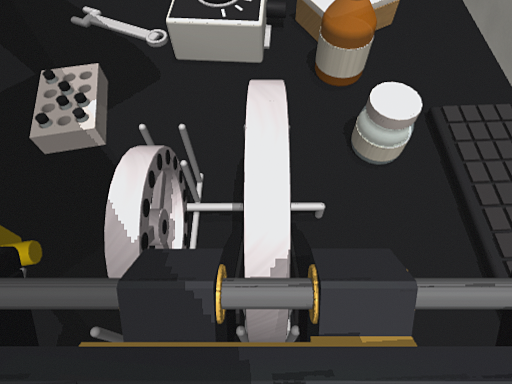

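The opening reads 21.7 mm, so it has closed on the 22 mm rim. I'll lift straight up, slowly at first.

```bash
python3 -m inch '[0,0,0,0,0,0,1,0,0,0,0,0,0,1,-0.005,-0.005,0,0,0,0,1,-0.01,-0.01,0,0,0,0,1,-0.01,-0.01,0,0,0,0,1,-0.01,-0.01,0,0,0,0,1,0,0,0,0,0,0,1]'; python3 - <<'E'
from h import *; from cell import env
print(env.state()['joints'].round(3))
c=env.read_camera("wrist"); cv2.imwrite("pics/wrist3.png",c["pixels"])
E
```

```text
t: 4.1
eef_pos: [601.8, -385.0, 203.0]
tcp_rot: [-1.561, 0.785, -1.61]
ft_force: [-0.6, 0.6, -2.2]
opening: 0.229
[-0.853  0.875  1.035  0.533  1.816 -0.836]
```

View pics/wrist3.png

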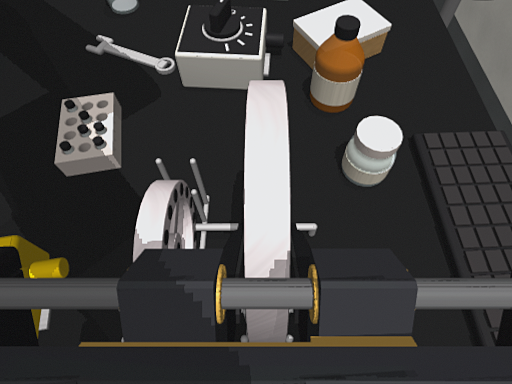

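The wheel is held and did not slip. I'll lift on, then plan the transit.

```bash
python3 -m inch '[-0.012,-0.012,0,0,0,0,1,-0.016,-0.016,0,0,0,0,1,-0.016,-0.016,0,0,0,0,1,-0.016,-0.016,0,0,0,0,1,-0.012,-0.012,0,0,0,0,1,-0.005,-0.005,0,0,0,0,1,0,0,0,0,0,0,1]'; python3 - <<'E'
from h import *; from cell import env
p0,R0=pose(env.state())
H=np.array([548.5,308.5,267]); yaw=-7.6;a=np.radians(yaw); xh=np.array([np.cos(a),np.sin(a),0]); yh=np.array([-np.sin(a),np.cos(a),0]); zh=np.array([0,0,1.])
c=H-100*xh+(-72+50)*zh; g=c+81*.707*(zh-yh)
p1,R1=target(g,45,yaw); print(p0,p1); print(plan(p0,R0,p1,R1,25))
E
```

```text
t: 4.85
eef_pos: [600.9, -384.9, 309.4]
tcp_rot: [-1.564, 0.788, -1.613]
ft_force: [-0.0, 0.7, -3.3]
opening: 0.231
[ 600.90281702 -384.89287379  309.42999395] [443.56268381 278.13852901 288.97339251]
n 25 row [-0.0177, 0.0189, -0.0086] [0.133, 0.147, -0.005]
[[594.0, -359.0, 309.0], [586.0, -332.0, 308.0], [579.0, -306.0, 307.0], [572.0, -280.0, 306.0], [565.0, -253.0, 305.0], [558.0, -227.0, 305.0], [551.0, -201.0, 304.0], [544.0, -174.0, 303.0], [538.0, -148.0, 302.0], [531.0, -121.0, 301.0], [525.0, -95.0, 300.0], [518.0, -68.0, 300.0], [512.0, -42.0, 299.0], [506.0, -15.0, 298.0], [500.0, 11.0, 297.0], [494.0, 38.0, 296.0], [488.0, 65.0, 296.0], [482.0, 91.0, 295.0], [476.0, 118.0, 294.0], [470.0, 144.0, 293.0], [465.0, 171.0, 292.0], [459.0, 198.0, 291.0], [454.0, 225.0, 291.0], [449.0, 251.0, 290.0], [444.0, 278.0, 289.0]]
```

```bash
python3 -m inch '[-0.009,0.0095,-0.0043,0.07,0.07,0,1,-0.0177,0.0189,-0.0086,0.13,0.15,0,1,-0.0177,0.0189,-0.0086,0.13,0.15,0,1,-0.0177,0.0189,-0.0086,0.13,0.15,0,1,-0.0177,0.0189,-0.0086,0.13,0.15,0,1,-0.0177,0.0189,-0.0086,0.13,0.15,0,1,-0.0177,0.0189,-0.0086,0.13,0.15,0,1,-0.0177,0.0189,-0.0086,0.13,0.15,0,1,-0.0177,0.0189,-0.0086,0.13,0.15,0,1,-0.0177,0.0189,-0.0086,0.13,0.15,0,1]'; python3 -c "
from cell import env;print(env.state()['joints'].round(3))"
```

```text
t: 5.85
eef_pos: [533.7, -133.1, 300.2]
tcp_rot: [-1.571, 0.789, -1.65]
ft_force: [0.7, -0.8, -2.4]
opening: 0.227
[-0.668  0.468  1.586  0.631  1.594 -0.742]
```

```bash
python3 -m inch '[-0.0177,0.0189,-0.0086,0.13,0.15,0,1,-0.0177,0.0189,-0.0086,0.13,0.15,0,1,-0.0177,0.0189,-0.0086,0.13,0.15,0,1,-0.0177,0.0189,-0.0086,0.13,0.15,0,1,-0.0177,0.0189,-0.0086,0.13,0.15,0,1,-0.0177,0.0189,-0.0086,0.13,0.15,0,1,-0.0177,0.0189,-0.0086,0.13,0.15,0,1,-0.0177,0.0189,-0.0086,0.13,0.15,0,1,-0.009,0.0095,-0.0043,0.13,0.15,0,1,0,0,0,0,0,0,1]'; python3 - <<'E'
from h import *; from cell import env
print(env.state()['joints'].round(3))
for n in("wrist","side","top"):
    c=env.read_camera(n); cv2.imwrite(f"pics/{n}4.png",c["pixels"]); pickle.dump(c,open(f"pics/{n}4.pkl","wb"))
E
```

```text
t: 6.85
eef_pos: [481.0, 92.8, 294.4]
tcp_rot: [-1.573, 0.789, -1.681]
ft_force: [-0.2, 0.1, -1.3]
opening: 0.228
[-0.352  0.274  1.923  0.797  1.294 -0.611]
```

View pics/wrist4.png

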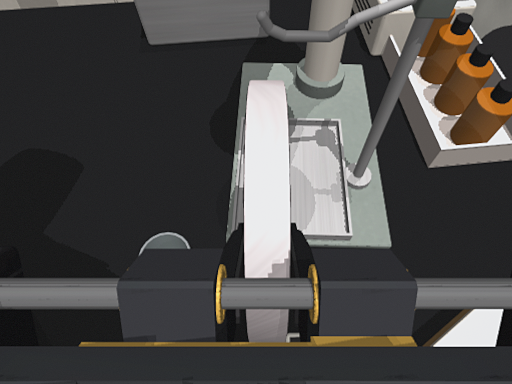

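View pics/side4.png

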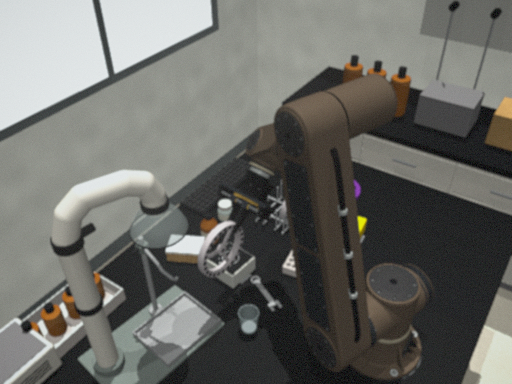

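View pics/top4.png

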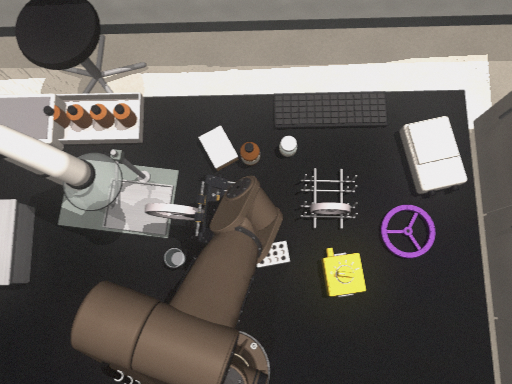

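The wrist view shows the hook: tip at (264,17), level rod along row 36 from x=280 to 340, and the upright from (425,20) to (360,178). I'll get the hook position from the depth.

```bash
python3 - <<'E'
from h import *; from cell import env
c=load("wrist4"); A=cloud(c)
m=(A[...,2]>245)&(A[...,2]<320)&(A[...,1]>260)&(A[...,1]<360)&(A[...,0]>480)&(A[...,0]<680)&(c["depth"]>0)
X=A[m]; print(len(X))
for x0 in range(495,670,10):
    Y=X[(X[:,0]>=x0)&(X[:,0]<x0+10)]
    if len(Y): print(x0,len(Y),Y.mean(0).round(1),Y[:,2].min().round(1),Y[:,2].max().round(1),Y[:,0].min().round(1))
m=(abs(A[...,0]-650)<25)&(abs(A[...,1]-295)<25)&(A[...,2]>60)&(A[...,2]<230); print("upright surf",A[m].mean(0),m.sum())
# held wheel
p0,R0=pose(env.state())
m=(np.linalg.norm(A-(p0+np.array([0,44,-44])),axis=-1)<110); X=A[m]; L=R0.inv().apply(X-p0)
w=(abs(L[:,2])<14); print("wheel L z",np.percentile(L[w][:,2],[3,97]))
X=X[w]; 
from scipy.optimize import least_squares
a=np.radians(-6.3); yh=np.array([-np.sin(a),np.cos(a),0])
u=X@yh; z=X[:,2]
s=least_squares(lambda p:np.hypot(u-p[0],z-p[1])-90,[p0@yh+44,p0[2]-44],loss="soft_l1").x
print("centre rel TCP along yh,z",s[0]-p0@yh,s[1]-p0[2],len(X))
E
```

```text
3316
495 159 [501.1 313.4 279.6] 267.3 285.7 495.9
505 159 [509.7 312.2 270.9] 261.1 283.0 505.1
515 125 [519.9 311.  265. ] 257.8 270.7 515.0
525 117 [530.  309.6 263.7] 258.4 266.9 525.1
535 121 [540.1 308.3 263.7] 256.8 266.8 535.2
545 128 [550.  307.  263.6] 257.6 267.3 545.0
555 132 [560.1 305.5 263.9] 257.1 268.8 555.3
565 160 [570.  304.  269.2] 259.7 276.8 565.1
575 170 [579.9 302.7 276.9] 267.2 284.2 575.1
585 165 [589.9 301.2 283.5] 274.0 288.8 585.0
595 162 [600.  300.  288.3] 280.4 293.4 595.0
605 169 [609.8 298.3 292.9] 285.0 298.4 605.0
615 107 [619.4 295.9 296. ] 289.8 300.2 615.0
625 234 [631.1 287.4 298. ] 290.6 306.3 625.2
635 695 [640.6 289.2 275.9] 245.1 306.4 635.0
645 447 [649.  285.3 282.5] 245.2 306.8 645.0
655 66 [656.6 280.4 298.8] 290.5 306.1 655.0
upright surf [643.10004468 291.75257668 160.30211928] 1357
wheel L z [-12.19086371  10.66697157]
centre rel TCP along yh,z 45.53570301406717 -47.14720035739924 10912
```

```bash
cat >> h.py <<'E'
def hang(x,dz,y=0,H=(545,310,267),yaw=-7.6,off=(45.5,47)):
    a=np.radians(yaw); xh=np.array([np.cos(a),np.sin(a),0]); yh=np.array([-np.sin(a),np.cos(a),0]); zh=np.array([0,0,1.])
    c=np.array(H,float)+x*xh+y*yh+(-72+dz)*zh
    return c-off[0]*yh+off[1]*zh, target([0,0,0],45,yaw)[1]
E
python3 - <<'E'
from h import *; from cell import env
p0,R0=pose(env.state())
p1,R1=hang(-100,40); print(p1)
print(plan(p0,R0,p1,R1,8))
E
```

```text
[439.86078022 278.12533194 282.        ]
n 8 row [-0.0148, 0.0171, -0.0081] [0.116, 0.107, -0.02]
[[477.0, 114.0, 293.0], [471.0, 138.0, 291.0], [466.0, 161.0, 290.0], [461.0, 184.0, 288.0], [455.0, 208.0, 287.0], [450.0, 231.0, 285.0], [445.0, 255.0, 284.0], [440.0, 278.0, 282.0]]
```

```bash
python3 -m inch '[-0.0148,0.0171,-0.0081,0.12,0.11,0,1,-0.0148,0.0171,-0.0081,0.12,0.11,0,1,-0.0148,0.0171,-0.0081,0.12,0.11,0,1,-0.0148,0.0171,-0.0081,0.12,0.11,0,1,-0.0148,0.0171,-0.0081,0.12,0.11,0,1,-0.0148,0.0171,-0.0081,0.12,0.11,0,1,-0.0148,0.0171,-0.0081,0.12,0.11,0,1,-0.0148,0.0171,-0.0081,0.12,0.11,0,1,0,0,0,0,0,0,1,0,0,0,0,0,0,1]'; python3 - <<'E'
from h import *; from cell import env
st=env.state();print(st['joints'].round(3))
for n in("side","wrist"):
    c=env.read_camera(n); cv2.imwrite(f"pics/{n}5.png",c["pixels"]); pickle.dump(c,open(f"pics/{n}5.pkl","wb"))
    if n=="side": crop(c,60,150,300,350,3,"pics/side5c.png")
p0,R0=pose(st); p1,R1=hang(-70,32); print(p0,p1); plan(p0,R0,p1,R1,3); q1,S1=hang(0,32); plan(p1,R1,q1,S1,5)
E
```

```text
t: 8.0
eef_pos: [439.6, 278.2, 282.1]
tcp_rot: [-1.571, 0.788, -1.703]
ft_force: [0.5, -1.2, -2.3]
opening: 0.225
[ 0.051  0.221  2.041  0.987  0.989 -0.436]
[439.55617062 278.1818523  282.14607955] [469.59724643 274.15764024 274.        ]
n 3 row [0.0019, 0.0019, 0.0101] [-0.0, 0.001, -0.054]
n 5 row [0.0, -0.0, 0.014] [0.0, 0.0, 0.0]
```

View pics/side5c.png

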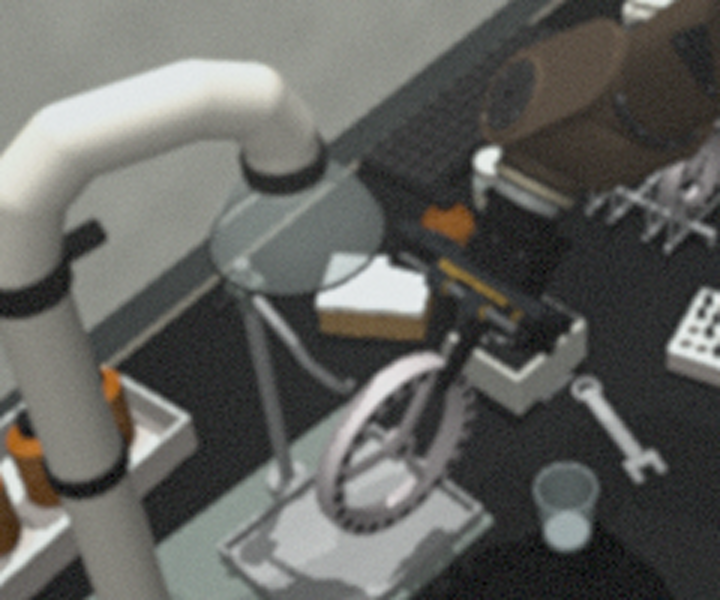

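View pics/wrist5.png

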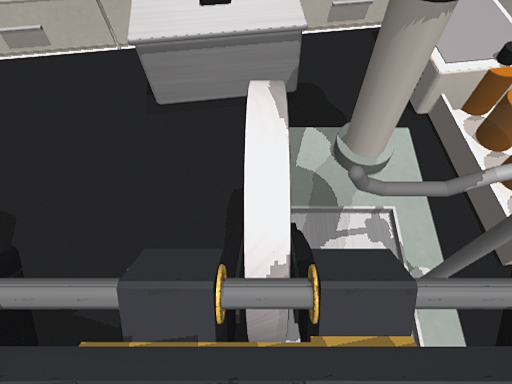

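The wrist view shows the wheel at col 267 and the hook tip just right of it at (355,178). I'll check the tip height against the rim with depth.

```bash
python3 - <<'E'
from h import *; from cell import env
c=load("wrist5"); A=cloud(c); p0,R0=pose(env.state())
m=(A[...,2]>245)&(A[...,2]<320)&(A[...,1]>280)&(A[...,1]<340)&(A[...,0]>485)&(A[...,0]<625)
X=A[m]
for x0 in range(490,620,10):
    Y=X[(X[:,0]>=x0)&(X[:,0]<x0+10)]
    if len(Y): print(x0,len(Y),Y.mean(0).round(1),Y[:,1].min().round(1),Y[:,1].max().round(1),Y[:,2].max().round(1),Y[:,0].min().round(1))
from scipy.optimize import least_squares
m=(np.linalg.norm(A-(p0+np.array([0,44,-44])),axis=-1)<110); X=A[m]; L=R0.inv().apply(X-p0); X=X[abs(L[:,2])<14]
a=np.radians(-7.6); yh=np.array([-np.sin(a),np.cos(a),0])
s=least_squares(lambda p:np.hypot(X@yh-p[0],X[:,2]-p[1])-90,[p0@yh+44,p0[2]-44],loss="soft_l1").x
print("centre yh,z",s, s[0]-p0@yh,s[1]-p0[2], "axis line y at hook:",310*yh[1]+545*yh[0])
E
```

```text
490 130 [498.  315.  282.2] 311.0 321.1 285.9 495.6
500 258 [504.3 313.  277.2] 309.8 319.8 286.0 500.0
510 209 [515.  312.2 268.1] 308.5 319.0 273.7 510.0
520 221 [525.1 311.1 264.8] 307.1 317.1 268.4 520.0
530 230 [534.9 309.8 264.8] 306.0 315.9 267.6 530.0
540 229 [545.  308.6 264.6] 304.6 315.0 268.0 540.1
550 235 [555.  307.2 264.8] 303.3 313.4 267.4 550.0
560 310 [565.4 305.9 267.3] 302.0 312.6 272.8 560.1
570 368 [575.1 304.5 274.6] 300.4 310.8 281.0 570.0
580 373 [584.9 303.2 281.9] 298.7 309.8 288.0 580.0
590 72 [591.1 303.1 285.2] 298.8 308.8 288.0 590.0
centre yh,z [377.22294314 235.02889907] 43.78048107788362 -47.1749166209928 axis line y at hook: 379.35655016810966
```

```bash
python3 -m inch '[0.002,0.002,0.01,0,0,0,1,0.002,0.002,0.01,0,0,0,1,0.002,0.002,0.01,0,0,0,1,0,0,0.01,0,0,0,1,0,0,0.01,0,0,0,1,0,0,0,0,0,0,1]'; python3 -m inch '[0,0,0.01,0,0,0,1,0,0,0.01,0,0,0,1,0,0,0.01,0,0,0,1,0,0,0.01,0,0,0,1,0,0,0.01,0,0,0,1,0,0,0,0,0,0,1]';python3 - <<'E'
from h import *; from cell import env
st=env.state();print(st['joints'].round(3))
for n in("side","wrist"):
    c=env.read_camera(n); cv2.imwrite(f"pics/{n}6.png",c["pixels"]); pickle.dump(c,open(f"pics/{n}6.pkl","wb"))
    if n=="side": crop(c,60,150,300,350,3,"pics/side6c.png")
p0,R0=pose(st); p1,R1=hang(0,32); print(p0,p1); p1,R1=hang(0,0);plan(p0,R0,p1,R1,10)
E
```

```text
t: 8.7
eef_pos: [490.1, 271.7, 273.7]
tcp_rot: [-1.57, 0.788, -1.704]
ft_force: [-0.2, -0.8, -0.9]
opening: 0.23
t: 9.3
eef_pos: [539.5, 265.1, 273.6]
tcp_rot: [-1.57, 0.788, -1.704]
ft_force: [0.2, 0.2, -2.8]
opening: 0.228
[ 0.016  0.367  1.842  0.948  1.042 -0.402]
[539.5479081  265.08284283 273.61934122] [538.98233424 264.89969292 274.        ]
n 10 row [0.0023, 0.0022, -0.0001] [-0.005, -0.003, -0.017]
```

View pics/side6c.png

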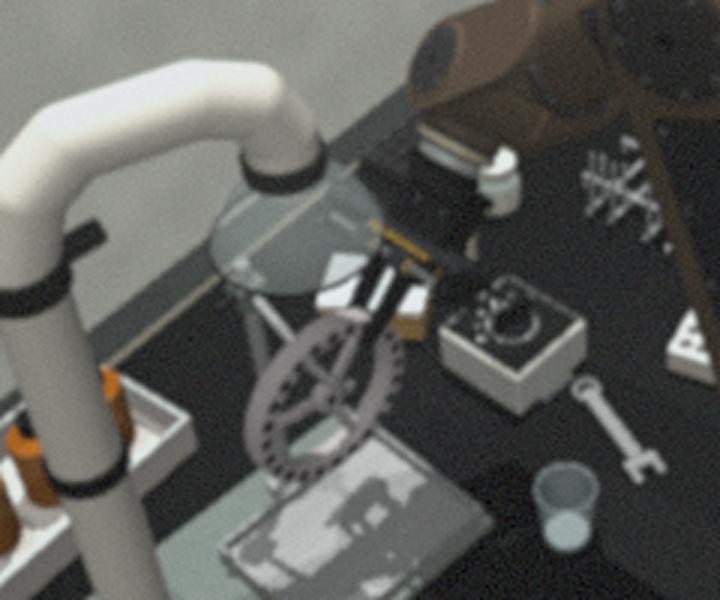

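View pics/wrist6.png

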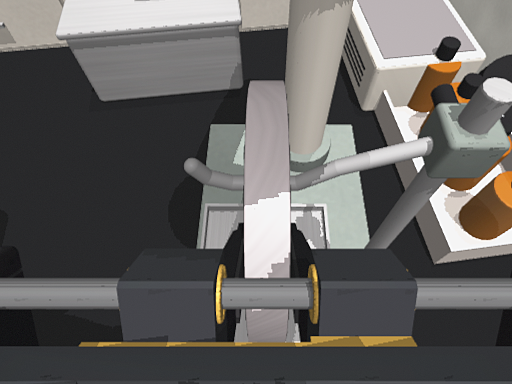

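The hook rod passes through the wheel, with the tip on the near side at (193,165). I'll lower gently, watching the force.

```bash
python3 -m inch '[0.003,0.003,0,0,0,0,1,0.004,0.004,0,0,0,0,1,0.004,0.004,0,0,0,0,1,0.004,0.004,0,0,0,0,1,0.002,0.002,0,0,0,0,1,0,0,0,0,0,0,1,0,0,0,0,0,0,1]'; python3 -m inch '[0.001,0.001,0,0,0,0,1,0.001,0.001,0,0,0,0,1,0.001,0.001,0,0,0,0,1,0,0,0,0,0,0,1]'
```

```text
t: 10.1
eef_pos: [538.4, 265.4, 249.8]
tcp_rot: [-1.571, 0.789, -1.704]
ft_force: [-0.1, 0.4, -2.3]
opening: 0.23
t: 10.5
eef_pos: [538.2, 265.4, 245.4]
tcp_rot: [-1.571, 0.788, -1.704]
ft_force: [-0.4, 0.8, -2.1]
opening: 0.232
```

```bash
for i in 1 2; do python3 -m inch '[0.0007,0.0007,0,0,0,0,1,0.0007,0.0007,0,0,0,0,1,0,0,0,0,0,0,1]' | grep -E "eef|ft"; done
```

```text
eef_pos: [538.2, 265.4, 243.4]
ft_force: [0.1, -0.5, -1.6]
eef_pos: [538.3, 265.4, 241.4]
ft_force: [-0.4, 0.1, -2.7]
```

```bash
for i in 1 2; do python3 -m inch '[0.0007,0.0007,0,0,0,0,1,0.0004,0.0004,0,0,0,0,1,0,0,0,0,0,0,1]' | grep -E "eef|ft"; done
```

```text
eef_pos: [538.4, 265.5, 240.2]
ft_force: [-0.1, -0.3, 0.4]
eef_pos: [538.4, 265.7, 239.0]
ft_force: [-0.2, -0.6, 5.2]
```

```bash
python3 -m inch '[-0.0003,-0.0003,0,0,0,0,1,0,0,0,0,0,0,1]' | grep -E "eef|ft"; python3 -m inch '[0,0,0,0,0,0,0.4,0,0,0,0,0,0,0.2,0,0,0,0,0,0,0,0,0,0,0,0,0,-0.2,0,0,0,0,0,0,-0.2,0,0,0,0,0,0,-0.2]';  python3 - <<'E'
from h import *; from cell import env
for n in("side","wrist"):
    c=env.read_camera(n); cv2.imwrite(f"pics/{n}7.png",c["pixels"]); pickle.dump(c,open(f"pics/{n}7.pkl","wb"))
    if n=="side": crop(c,60,150,300,350,3,"pics/side7c.png")
E
```

```text
eef_pos: [538.4, 265.6, 239.2]
ft_force: [-1.0, 0.8, 4.6]
t: 12.5
eef_pos: [538.3, 265.4, 238.8]
tcp_rot: [-1.571, 0.788, -1.704]
ft_force: [-0.2, -0.9, 0.5]
opening: 0.592
```

View pics/wrist7.png

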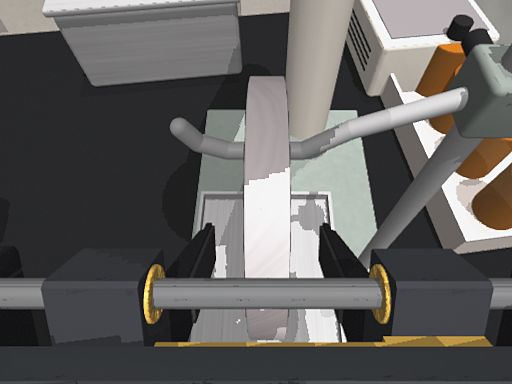

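View pics/side7c.png

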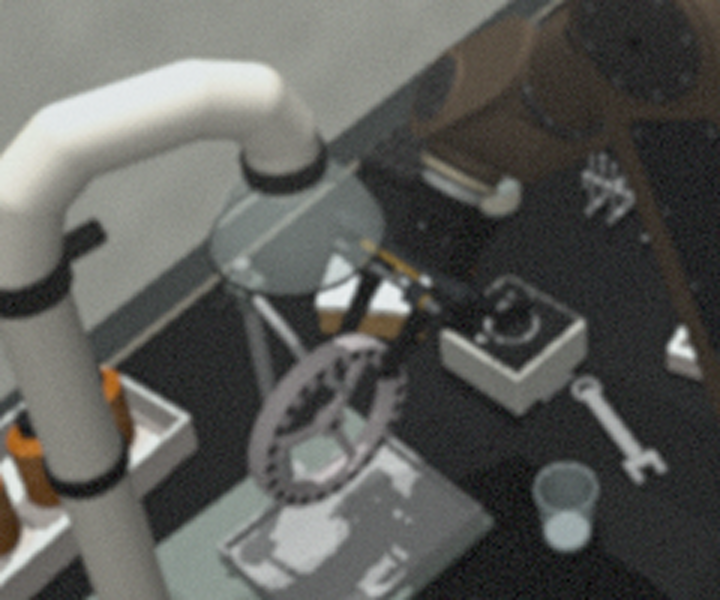

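It hangs on the hook and the fingers are clear of it. I'll withdraw along the approach.

```bash
python3 -m inch '[0,-0.01,0,0,0,0,-0.2,0,-0.02,0,0,0,0,-0.2,0,-0.03,0,0,0,0,-0.2,0,-0.03,0,0,0,0,-0.2,0,-0.03,0,0,0,0,-0.2]';  python3 - <<'E'
from h import *; from cell import env
st=env.state(); print(st["joints"].round(3))
for n in("top","side","wrist"):
    c=env.read_camera(n); cv2.imwrite(f"pics/{n}8.png",c["pixels"]); pickle.dump(c,open(f"pics/{n}8.pkl","wb"))
    if n=="side": crop(c,60,150,300,350,3,"pics/side8c.png")
    if n=="top": crop(c,180,150,280,250,5,"pics/top8c.png")
A=cloud(load("wrist8"))
from scipy.optimize import least_squares
m=(np.linalg.norm(A-np.array([545,310,195]),axis=-1)<100)
a=np.radians(-7.6); H=np.array([545,310,267]);X=A[m]-H; x=X@[np.cos(a),np.sin(a),0];y=X@[-np.sin(a),np.cos(a),0];z=X[:,2]
k=(abs(x)<14)&(np.hypot(y,z+72)>85); print(k.sum(),np.percentile(x[k],[3,97]),least_squares(lambda p:np.hypot(y[k]-p[0],z[k]-p[1])-90,[0,-72],loss="soft_l1").x)
E
```

```text
t: 13.1
eef_pos: [526.6, 179.9, 324.8]
tcp_rot: [-1.571, 0.788, -1.704]
ft_force: [-0.3, 0.3, -0.3]
opening: 0.598
[-0.154  0.282  1.816  0.854  1.222 -0.404]
4394 [-11.1874358    9.56862089] [  1.4604427  -73.69510736]
```

View pics/wrist8.png

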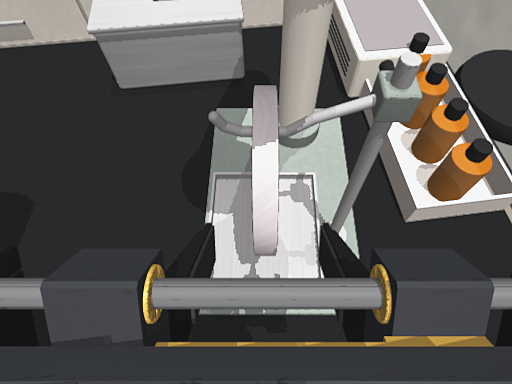

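View pics/side8c.png

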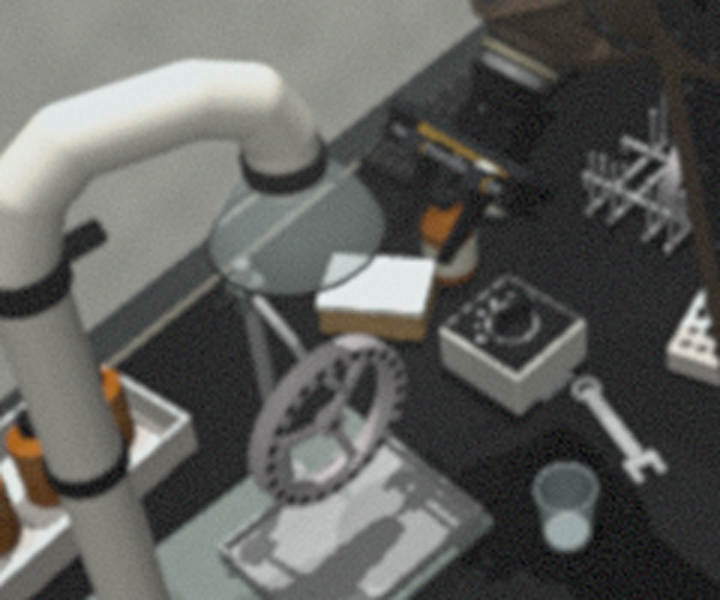

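View pics/top8c.png

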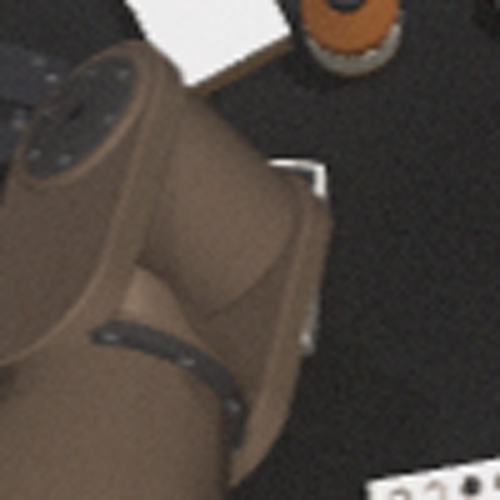

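The wheel hangs at x −1, y +1.5, z −74 relative to the hook. Now the dial.

```bash
python3 - <<'E'
from h import *; from cell import env
c=load("top0"); s=load("side0")
t=lambda u,v:((u+.5)/4-.5+190,(v+.5)/4-.5+160)
C=[onz(c,*t(*p),62)[:2] for p in((78,80),(218,92),(210,238),(66,230))]; print(np.round(C))
C=np.array(C); v=C[0]-C[3]+C[1]-C[2]; print("yaw x",np.degrees(np.arctan2(v[1],v[0])), np.linalg.norm(C[0]-C[3]),np.linalg.norm(C[0]-C[1]),C.mean(0))
d=onz(c,*t(141,155),68); print("dial",d)
for n,p in zip(("off","1","2","3","4","5"),((95,138),(112,122),(133,110),(158,112),(182,120),(195,147))):
    q=onz(c,*t(*p),62)-d; print(n,np.degrees(np.arctan2(q[1],q[0])).round(), np.hypot(q[0],q[1]).round())
a=onz(c,*t(108,138),100);b=onz(c,*t(132,148),100); print("pointer",np.degrees(np.arctan2(*(a-b)[[1,0]])),a,b)
st=lambda u,v:((u+.5)/3.5-.5+180,(v+.5)/3.5-.5+150)
print("side dial ring",onz(s,*st(178,376),66))
E
```

```text
[[623.  63.]
 [610. -54.]
 [487. -47.]
 [496.  73.]]
yaw x -3.8068645473798166 127.30283154400114 118.5490479846001 [553.90584774   8.66458431]
dial [556.65009222   9.70919999  68.        ]
off 68.0 42.0
1 40.0 39.0
2 11.0 40.0
3 -20.0 40.0
4 -48.0 45.0
5 -81.0 45.0
pointer 66.2293893161548 [565.67808357  33.5517792  100.        ] [557.03246157  13.92226641 100.        ]
side dial ring [553.37140767   9.09493269  66.        ]
```

The six marks measure 68, 40, 11, −20, −48 and −81 degrees, and the pointer 66 degrees, so the dial is at off. I'll move above it with the jaws across the bar and look.

```bash
python3 - <<'E'
from h import *; from cell import env
p0,R0=pose(env.state()); print(p0)
p1,R1=target([555,9.5,93],0,-20,back=110); print(p1)
print(plan(p0,R0,p1,R1,8))
E
```

```text
[527.38747075 179.98480076 324.69753157]
[555.    9.5 184.2]
n 8 row [0.0262, 0.0074, 0.0087] [0.586, 1.461, -5.625]
[[534.0, 166.0, 301.0], [540.0, 149.0, 278.0], [545.0, 130.0, 258.0], [549.0, 109.0, 239.0], [552.0, 86.0, 222.0], [554.0, 62.0, 207.0], [555.0, 36.0, 194.0], [555.0, 10.0, 184.0]]
```

```bash
python3 -m inch '[0.0262,0.0074,0.0087,0.6,1.5,-5.6,-0.2,0.0262,0.0074,0.0087,0.6,1.5,-5.6,-0.2,0.0262,0.0074,0.0087,0.6,1.5,-5.6,-0.2,0.0262,0.0074,0.0087,0.6,1.5,-5.6,-0.2,0.0262,0.0074,0.0087,0.6,1.5,-5.6,-0.2,0.0262,0.0074,0.0087,0.6,1.5,-5.6,-0.2,0.0262,0.0074,0.0087,0.6,1.5,-5.6,-0.2,0.0262,0.0074,0.0087,0.6,1.5,-5.6,-0.2,0,0,0,0,0,0,-0.2]';  python3 - <<'E'
from h import *; from cell import env
st=env.state(); print(st["joints"].round(3))
for n in("top","side","wrist"):
    c=env.read_camera(n); cv2.imwrite(f"pics/{n}9.png",c["pixels"]); pickle.dump(c,open(f"pics/{n}9.pkl","wb"))
E
```

```text
t: 14.15
eef_pos: [554.0, 11.3, 180.4]
tcp_rot: [-1.577, 0.001, -1.923]
ft_force: [-0.2, 1.0, 0.0]
opening: 0.602
[-0.1    0.431  1.771  0.003  0.945  0.25 ]
```

View pics/wrist9.png

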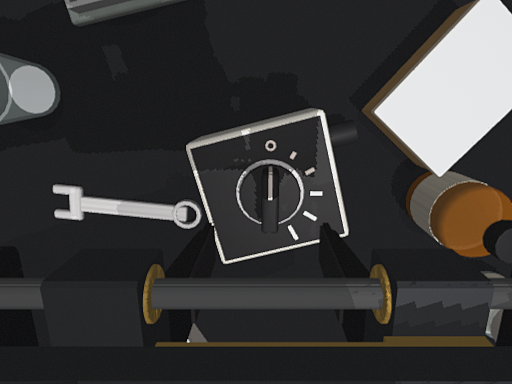

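View pics/side9.png

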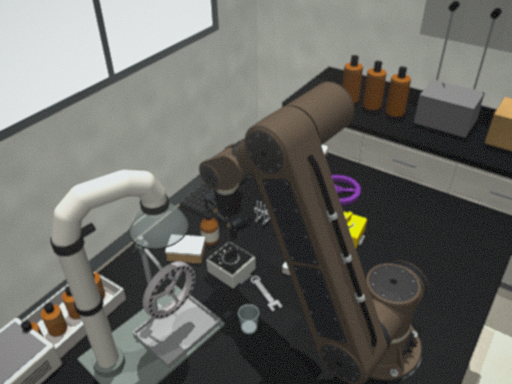

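The wrist view confirms the target. The white pointer runs up from (270,200) to the ring mark at (270,145), so the dial is at off, and the bar is vertical in the image, across the jaws.

```bash
python3 - <<'E'
from h import *; from cell import env
A=cloud(load("wrist9")); p0,R0=pose(env.state())
m=(np.hypot(A[...,0]-555,A[...,1]-9.5)<38)&(A[...,2]>94)&(A[...,2]<108); X=A[m]
r=cv2.minAreaRect(X[:,:2].astype(np.float32)); print(m.sum(),r,X.mean(0))
m2=(np.hypot(A[...,0]-555,A[...,1]-9.5)<45)&(A[...,2]>64)&(A[...,2]<75); print("disc",m2.sum(),cv2.minEnclosingCircle(A[m2][:,:2].astype(np.float32)),A[m2][:,2].mean())
b=np.array([*r[0],93.])
p1,R1=target(b,0,-20); print("tcp now",p0,"goal",p1); plan(p0,R0,p1,R1,6)
print("jaw now",np.degrees(np.arctan2(*R0.as_matrix()[[1,0],2])))
E
```

```text
1061 ((555.2033081054688, 9.766719818115234), (50.0416259765625, 13.644818305969238), 69.60276794433594) [555.33172291  10.60549879  98.60675785]
disc 1984 ((555.3270263671875, 11.019518852233887), 43.37570571899414) 70.60778498594307
tcp now [554.34389518  12.31650045 182.2712897 ] goal [555.20330811   9.76671982  74.2       ]
n 6 row [0.0004, 0.018, 0.0003] [0.042, -0.024, -0.054]
jaw now -20.140363307014166
```

```bash
python3 -m inch '[0.0004,0.018,0.0003,0,0,0,-0.2,0.0004,0.018,0.0003,0,0,0,-0.2,0.0004,0.018,0.0003,0,0,0,-0.2,0.0004,0.018,0.0003,0,0,0,-0.2,0.0004,0.018,0.0003,0,0,0,-0.2,0.0004,0.016,0.0003,0,0,0,-0.2,0,0,0,0,0,0,-0.2]'; python3 -c "
from h import *
from cell import env
p0,R0=pose(env.state());p1,R1=target([555.2,9.8,93],0,-20);print(p0);plan(p0,R0,p1,R1,1)"
```

```text
t: 15.0
eef_pos: [554.3, 9.3, 75.2]
tcp_rot: [-1.577, 0.004, -1.923]
ft_force: [-0.5, -0.2, -0.4]
opening: 0.599
[554.2678773    9.28488807  75.16065773]
n 1 row [-0.0008, 0.001, 0.0007] [0.349, -0.204, -0.218]
```

Close on the bar.

```bash
python3 -m inch '[0,0,0.0007,0,0,0,0.4,0,0,0,0,0,0,0.6,0,0,0,0,0,0,1,0,0,0,0,0,0,1,0,0,0,0,0,0,1,0,0,0,0,0,0,1,0,0,0,0,0,0,1,0,0,0,0,0,0,1,0,0,0,0,0,0,1,0,0,0,0,0,0,1]';python3 -m inch '[0,0,0,0,0,0,1,0,0,0,0,0,0,1,0,0,0,0,0,0,1]'
```

```text
t: 16.0
eef_pos: [555.0, 8.7, 76.5]
tcp_rot: [-1.576, 0.003, -1.924]
ft_force: [-5.4, 2.5, 5.4]
opening: 0.146
t: 16.3
eef_pos: [555.0, 8.7, 76.5]
tcp_rot: [-1.576, 0.003, -1.924]
ft_force: [-4.2, 2.7, 5.8]
opening: 0.148
```

The grip closed at 14 mm. Turn clockwise, which is +tool y.

```bash
python3 -m inch '[0,0,0,0,7.5,0,1,0,0,0,0,7.5,0,1,0,0,0,0,7.5,0,1,0,0,0,0,7.5,0,1,0,0,0,0,7.5,0,1,0,0,0,0,7.5,0,1]';python3 -m inch '[0,0,0,0,7.5,0,1,0,0,0,0,7.5,0,1,0,0,0,0,7.5,0,1,0,0,0,0,7.5,0,1,0,0,0,0,7.5,0,1,0,0,0,0,7.5,0,1,0,0,0,0,0,0,1,0,0,0,0,0,0,1]'; python3 -c "
from cell import env
s=env.state();print(s['moment'],s['joints'])"
```

```text
t: 16.9
eef_pos: [555.2, 8.5, 76.5]
tcp_rot: [-1.576, -0.001, -2.714]
ft_force: [-3.9, 0.3, 4.6]
opening: 0.149
t: 17.7
eef_pos: [555.2, 8.2, 76.5]
tcp_rot: [-1.573, -0.004, 2.793]
ft_force: [-4.4, -3.2, 5.2]
opening: 0.143
[-0.64688724  0.760475   -0.02068437] [-0.10581375  0.57431566  1.86241148  0.00503949  0.70846863  1.81022109]
```

```bash
python3 -m inch '[0,0,0,0,0,0,0.4,0,0,0,0,0,0,0.2,0,0,0,0,0,0,0.2,0,0,0,0,0,0,0.2,0,0,0,0,0,0,0.2,0,0,0,0,0,0,0.2]'; python3 -m inch '[0,-0.01,0,0,0,0,0.2,0,-0.025,0,0,0,0,0.2,0,-0.03,0,0,0,0,0.2,0,-0.03,0,0,0,0,0.2,0,-0.03,0,0,0,0,0.2,0,0,0,0,0,0,0.2]';python3 - <<'E'
from h import *; from cell import env
for n in("top","side","wrist"):
    c=env.read_camera(n); cv2.imwrite(f"pics/{n}10.png",c["pixels"]); pickle.dump(c,open(f"pics/{n}10.pkl","wb"))
A=cloud(load("wrist10"))
m=(np.hypot(A[...,0]-555,A[...,1]-9.5)<38)&(A[...,2]>94)&(A[...,2]<108)
print(m.sum(),cv2.minAreaRect(A[m][:,:2].astype(np.float32)))
E
```

```text
t: 18.3
eef_pos: [555.8, 8.5, 76.3]
tcp_rot: [-1.574, -0.003, 2.789]
ft_force: [-0.8, 0.8, 0.1]
opening: 0.397
t: 18.9
eef_pos: [557.5, 7.9, 205.8]
tcp_rot: [-1.575, 0.003, 2.789]
ft_force: [-0.1, 0.8, -0.8]
opening: 0.4
942 ((555.8739013671875, 8.309394836425781), (13.78962230682373, 50.005123138427734), 69.39247131347656)
```

View pics/wrist10.png

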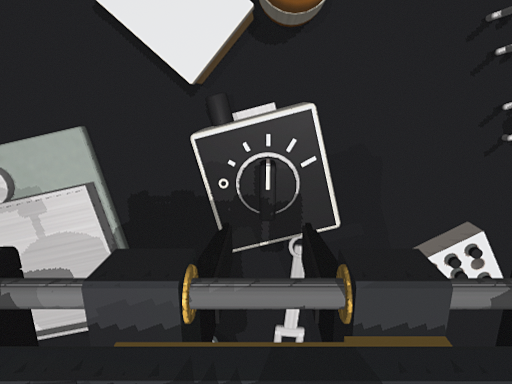

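View pics/side10.png

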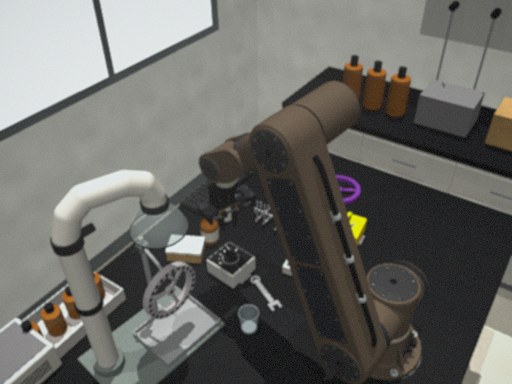

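The pointer now aims at the third bar (268,140), and the bar measures −20.6 degrees, 90 from its start. Last check is the wheels, both in position and at rest, since the robot is clear of everything.

```bash
python3 - <<'E'
from h import *; from cell import env
from scipy.optimize import least_squares
c=load("side10"); b=load("side9")
print("change in wheel region", np.abs(c["pixels"][255:325,135:200].astype(int)-b["pixels"][255:325,135:200]).mean(), "bg", np.abs(c["pixels"][0:60,20:90].astype(int)-b["pixels"][0:60,20:90]).mean())
a=np.radians(-7.6);H=np.array([545,310,267])
for n in("side9","side10"):
    X=cloud(load(n))-H; x=X@[np.cos(a),np.sin(a),0];y=X@[-np.sin(a),np.cos(a),0];z=X[...,2]; r=np.hypot(y,z+73)
    k=(abs(x)<20)&(r>70)&(r<96); x,y,z=x[k],y[k],z[k]
    s=least_squares(lambda p:np.maximum(np.hypot(y-p[0],z-p[1])-90,0)+np.maximum(72-np.hypot(y-p[0],z-p[1]),0),[0,-72]).x
    print(n,k.sum(),"hook frame x",np.percentile(x,[3,50,97]).round(1),"yz",s.round(1))
for n in("top0","top10"):
    A=cloud(load(n)); m=(abs(A[...,0]-514)<22)&(abs(A[...,1]+337)<71)&(A[...,2]>100)&(A[...,2]<152); print(n,m.sum(),A[m].mean(0).round(1))
c=load("top10"); print(env.state()["t"],env.state()["qvel"].round(3))
E
```

```text
change in wheel region 2.9783882783882785 bg 1.3056349206349207
side9 1196 hook frame x [-14.8  -9.6   8.9] yz [  2.2 -71.1]
side10 1186 hook frame x [-14.6  -9.5   8.9] yz [  2.2 -71.3]
top0 280 [ 514.8 -334.1  128.9]
top10 280 [ 514.9 -332.7  128.8]
19.05 [ 0.     0.018  0.009 -0.    -0.002 -0.   ]
```

View pics/top10.png

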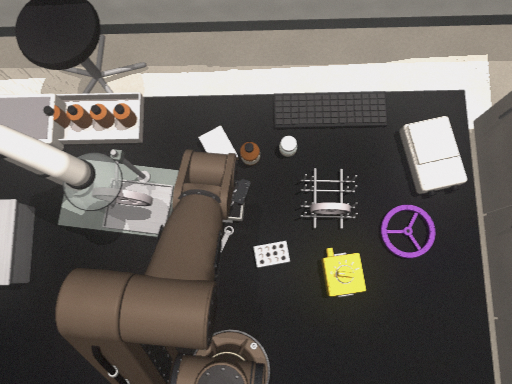

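Everything is in place. I'll let it settle for a few seconds and check the wheel once more for motion.

```bash
for i in 1 2 3; do python3 -m inch '[0,0,0,0,0,0,0.2,0,0,0,0,0,0,0.2,0,0,0,0,0,0,0.2,0,0,0,0,0,0,0.2,0,0,0,0,0,0,0.2,0,0,0,0,0,0,0.2,0,0,0,0,0,0,0.2,0,0,0,0,0,0,0.2,0,0,0,0,0,0,0.2,0,0,0,0,0,0,0.2]' >/dev/null; done; python3 - <<'E'
from h import *; from cell import env
a=env.read_camera("side"); [env.read_camera("side") for _ in range(4)]; b=env.read_camera("side"); o=load("side10")
f=lambda c:c["pixels"][255:325,135:200].astype(np.float32).mean(-1)
print("shift px vs t=19:",cv2.phaseCorrelate(f(o),f(b)),"within 0.25 s:",cv2.phaseCorrelate(f(a),f(b)))
env.job_done()
E
```

```text
shift px vs t=19: ((-0.010308648064494719, 0.022925963261457127), 1.0022187094997477) within 0.25 s: ((0.05972252600455619, 0.012252131679737488), 0.9716579941687761)
the job is handed in; nothing more can be done
```

The large carousel now hangs free on the hook of the extraction stand, the fan dial is at step 3, and I handed the job in at about 22 s. I lifted the carousel out of the rack by the side of its rim with the tool leaning 45°. I then passed it over the hook tip, lowered it gently and released it. The dial started at off, so I turned it 90° clockwise.

**Last checks:**
- **Carousel:** its centre is about −1 mm along and +2 mm across the hook, and 71 to 74 mm below the seat. The wrist and side cameras differ by about 2.5 mm on that height, but both are inside the 60 to 85 mm limit. Image shift was under 0.1 px, so it is at rest.
- **Dial:** the pointer aims at the third bar, with the bar grip at −20.6°, against 69.6° at the start.
- **Forces:** I felt no contact with the hood. The highest wrist force in the readings was about 8 N; when the carousel was set on the hook it was about 5 N.
- **Other things:** the small carousel measured within 1.5 mm of its start. I did not measure the other loose things; those in view looked unmoved. The arm was clear of everything.

No check failed.

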